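# Slide the lint screen home into the empty lint trap

## Task

Two lint traps stand side by side on the laundry counter; one already holds its screen and the other is empty. Slide the loose lint screen, mesh side up and pull tab outward, into the empty trap until its front plate sits squarely against the trap's face, then let go of it. Leave the other things on the counter where they are.

Things in the scene. Friction and masses are not known exactly. Their poses are not given: they have to be found in the camera images.
- screen: Loose lint screen: rigid white plastic slab with dark mesh, about 150 g, centre of mass near x = -13 mm, flat on the counter, mesh up. Origin: centre of the frame's underside (z = 0); +x to the leading end that enters the slot, z up. Frame: x -60 to 60, y -45 to 45 mm, 10 mm thick, edges rounded 3 mm. Starts within 40 degrees of the slot's direction. Sliding friction 1 to 2 N.
- screen_plate (a point): Middle of the outer face of the screen's upright front plate at its rear end. Plate: screen x -68 to -60, y -55 to 55, z 0 to 24 mm (wider and taller than the frame). A flat pull tab sticks out of its middle: screen x -89 to -68, y -15 to 15, z 12 to 20 mm. Axes as the screen's.
- open_trap: Empty lint trap, fixed: white box 140 mm deep, 122 wide, 45 tall, clear lid, open slot in its front. Origin: on the counter, middle of the slot's mouth, in the front face; +x into the slot (about world +y), z up. The face above the slot (z 14 to 45 mm) stops the screen's plate: fully home, the screen's origin is at x = 60 mm, y = 0 in this frame, axes parallel.
- slot_end (a point): Middle of the inner end of the empty trap's slot, on the counter, 134 mm in from the mouth. The slot's floor is the counter; it is 96 mm wide (3 mm to spare each side of the screen) and 14 mm high; over the first 20 mm the side walls flare to 110 mm wide at the mouth.
- full_trap: The other trap: same box, origin and axes, fixed beside the first, centres 125 mm apart across the slots, either nearer the robot or farther. Its own fixed screen fills it; plate and tab stick out 29 mm from its front. Behind both stands a fixed metal plenum 110 mm tall, 140 to 240 mm behind the front faces.
- brush: Bystander, loose, to be left alone: scrubbing brush, 190 mm long, lying; on top of the plenum. Origin: its underside.
- scoop: Bystander, loose, to be left alone: plastic dosing cup, 64 mm across, 50 mm tall; left of the robot, near it. Origin: its underside.
- soap: Bystander, loose, to be left alone: soap bottle, 60 mm across, 140 mm tall; to the robot's left, near it. Origin: its underside.
- tub: Bystander, loose, to be left alone: lidded tub, 90 mm across, 70 mm tall; to the right, beyond the screen. Origin: its underside.
- clothespin: Bystander, loose, to be left alone: wooden clothespin, 75 x 10 x 12 mm, lying; near right. Origin: its underside.
Things that resemble listed ones, but are neither listed nor needed, are in the scene too. Of the things like the screen, leave any that is green; of the rest the larger one is meant.

How it is judged:
By the outcome, as a careful person would: the job done as asked, in the order asked, and still so for the second after the job is handed in, with the robot touching nothing.
It also fails if it takes over 72 s, if anything falls off the work surface, if the arm or the gripper's body presses on something with over 40 N, if the wrist force passes 120 N, or if a joint passes its speed limit or range.

## Robot

A 6-joint arm with a two-finger parallel gripper is mounted at the origin on the work surface. World frame = base frame: x ahead of the robot, y to its left, z up, the work surface at z = 0. Lengths are in m, angles in degrees, forces in N, time in s.
With the tool pointing down it reaches from about 0.35 to 0.875 m from the base axis. Payload 4.2 kg.
Tool frame: the origin (TCP) lies midway between the tips of the shut fingers; the grasp point (between the pads) lies 19 mm behind it; z points along the fingers, y is the line along which they close (so a half turn about z gives the same grasp; the last joint's range is limited). The gripper opens to 87 mm and grips with 3 to 60 N. Pads are 19 mm wide; open, the fingers measure 117 mm over their backs; the gripper's body (75 mm by 190 mm) begins 51 mm behind the grasp point.
Start: joints at [82.368, 22.042, 0.453, 0, -68.411, -14.817], TCP at [0.239, 0.578, 0.223] pointing down, gripper open.
Joint ranges: [-179.83, 179.83], [-69.29, 118.12], [-61.27, 80.66], [-181.25, 117.63], [-171.15, -9.14], [-177.46, 177.46]. Speed limits (degrees/s): [159.86, 159.86, 180, 180, 180, 180].

## Interface

Orientations are given as a 3x3 rotation matrix whose columns are the frame's x, y, z axes.
In Python, from station import * gives the robot as it stands.
- The arm moves only by the tool move_arm, never from a script. Its argument "targets" is text: rows parted by semicolons, each of 4 numbers parted by spaces: the shift along the world's x, y, z in units of 25 mm (1.0 is 25 mm), then the turn about the world's z in units of 5 degrees (1.0 is 5 degrees). In form: tx ty tz spin; .... A call has 1 to 10 rows; each row shifts and turns the commanded pose from where the row before left it; what a row does not reach is not made up. A row lasts 1/12 s, in which the tool goes at most 41.7 mm and 7.16 degrees, less where a joint would pass 70% of its speed; a pose out of reach is approached as far as the arm can. A call is refused whole if a number of a shift passes 1 or a number of a turn 1, either way. A call with a gripper value outside its range is refused whole. "gripper" is the finger opening in mm, from 0 to 87, set as the call begins (left out, the last holds). The fingers move at their own pace and stop on an object; the grip force is fixed at half the most. Time passes only in rows, so rows that do not move let the fingers close. It gives the time, the measured TCP pose, the force, the opening and the grip force at its end, in the units of the state.
- sense(): the state, without advancing time (a new reading comes with each control period).
- capture(name): name is "side" or "top"; returns a dict with "image" (420x560x3 uint8, blue, green, red), "fx", "fy", "cx", "cy" (pixels), "D" ([k1, k2, p1, p2, k3] as OpenCV has them; the pictures are not rectified), "world_from_camera" (4x4, takes a point from camera to world coordinates). Camera axes: x right, y up, looking along -z (the intrinsics and any distortion apply to the point x, -y, -z); pixel columns grow to the right and rows downward; lengths in m; the calibration is good to about 2 mm. A picture is of the moment at which its call begins. There is no depth.
- finish_job(): hands the job in; it is judged then, once.
The state is a dict: "time_s": time; "joints": joint angles; "joint_velocities": joint speeds; "effort": joint torques, N m; "tcp_pos": TCP position; "ee_rot": TCP orientation; "wrist_force": force on the tool from outside, world axes, zero at the start; "moment": the same for the moment, N m; "gripper_width": opening from 0.0 (shut) to 1.0 (fully open); "gripper_force": force on a finger pad.
Only numpy, scipy, OpenCV 4.12 (cv2) and the standard library are available. Lean on these libraries where they do the work, as an engineer would, in place of code of your own. Each camera call takes 0.05 s, during which the arm holds its last target. There are 200 camera calls.

## Working session

There is one attempt and no reset: what is moved stays moved. The work goes in short steps, Python scripts to look and compute and a tool call to move; the robot and the scene stay as the last step left them, time stands still between calls to the robot, and variables do not carry over. Pictures are saved under pics/ and viewed, at most 10 in all, crops included, and the job is handed in when it is done.

Besides the shell and the picture viewer there is one more tool, called after "Request:" as a command line: name --argument value ..., lists and objects as JSON in quotes. move_arm: Moves the arm, as the interface text tells. Its arguments: {"type":"object","properties":{"targets":{"type":"string"},"gripper":{"type":"number"}},"required":["targets"]}

```bash
mkdir -p pics
cat > h.py <<'E'
from station import *
import numpy as np, cv2
def K(c): return np.array([[c["fx"],0,c["cx"]],[0,c["fy"],c["cy"]],[0,0,1.]])
def ray(c,uv):
    p=cv2.undistortPoints(np.array(uv,float).reshape(-1,1,2),K(c),np.array(c["D"],float))[:,0]
    d=np.c_[p[:,0],-p[:,1],-np.ones(len(p))]
    T=np.array(c["world_from_camera"]); return T[:3,3],d@T[:3,:3].T
def onz(c,uv,z):
    o,d=ray(c,uv); z=np.broadcast_to(z,len(d)); return o+d*((z-o[2])/d[:,2])[:,None]
def proj(c,P):
    T=np.array(c["world_from_camera"]); q=(np.atleast_2d(P)-T[:3,3])@T[:3,:3]
    q=q*[1,-1,-1]; return cv2.projectPoints(q,np.zeros(3),np.zeros(3),K(c),np.array(c["D"],float))[0][:,0]
E
python3 - <<'E'
from h import *
for n in("top","side"):
    c=capture(n); cv2.imwrite(f"pics/{n}0.png",c["image"]); print(np.round(c["world_from_camera"],3),c["fx"],c["D"])
s=sense();print(s)
E
```

```text
[[-0.026  0.994 -0.11   0.467]
 [-1.    -0.024  0.014 -0.031]
 [ 0.011  0.11   0.994  1.129]
 [ 0.     0.     0.     1.   ]] 442.94793652537516 [-0.01340871  0.          0.          0.          0.        ]
[[ 0.878  0.291 -0.379  0.212]
 [-0.478  0.498 -0.724 -0.706]
 [-0.022  0.817  0.576  0.625]
 [ 0.     0.     0.     1.   ]] 404.33723908104537 [-0.07617898  0.          0.          0.          0.        ]
{'time_s': 0.1, 'joints': array([ 8.23672304e+01,  2.20856052e+01,  3.86302078e-01, -2.55576175e-02,
       -6.84112428e+01, -1.48147105e+01]), 'joint_velocities': array([ 0.03493134, -0.11604285,  0.05540353,  0.07352553, -0.01061461,
        0.03417821]), 'effort': array([-5.03172905e-04, -3.91687524e+01,  1.87935895e+01,  4.23195809e+00,
        1.34685231e-02, -7.15184115e-05]), 'tcp_pos': array([0.23844221, 0.57713284, 0.22156735]), 'ee_rot': array([[ 9.24167125e-01, -3.81987799e-01, -6.67360785e-04],
       [-3.81988371e-01, -9.24165264e-01, -1.85716868e-03],
       [ 9.26641228e-05,  1.97125830e-03, -9.99998053e-01]]), 'wrist_force': array([0.26574141, 0.4039077 , 0.06677102]), 'moment': array([0.08277871, 0.00228545, 0.02885804]), 'gripper_force': 0.0, 'gripper_width': 1.0002890598629945}
```

View pics/top0.png

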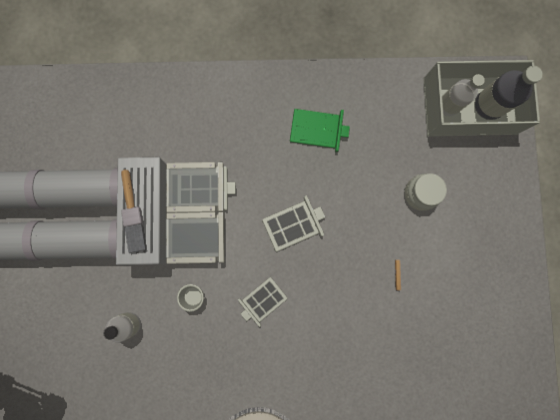

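View pics/side0.png

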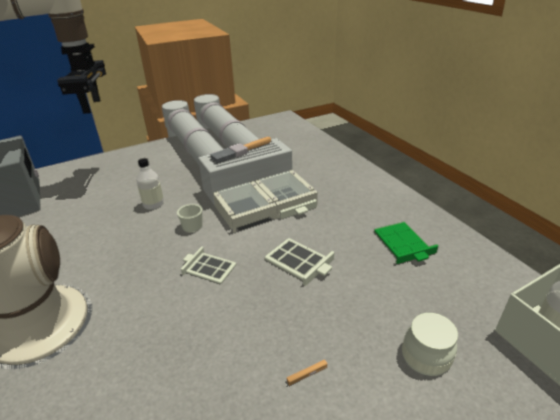

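The top picture shows the open trap (no tab) at about (195,238), and the full one at (197,188) with its tab at (231,188). The white screen is at (291,225) with its tab at (319,214). The smaller decoy is at (265,300) and the green one at (318,129). I'll zoom in to measure.

Run:
```python
from h import *
i=cv2.imread("pics/top0.png")[155:275,160:340]; cv2.imwrite("pics/c1.png",cv2.resize(i,None,fx=4.4,fy=4.4,interpolation=cv2.INTER_CUBIC))
```

```text
(no output)
```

View pics/c1.png

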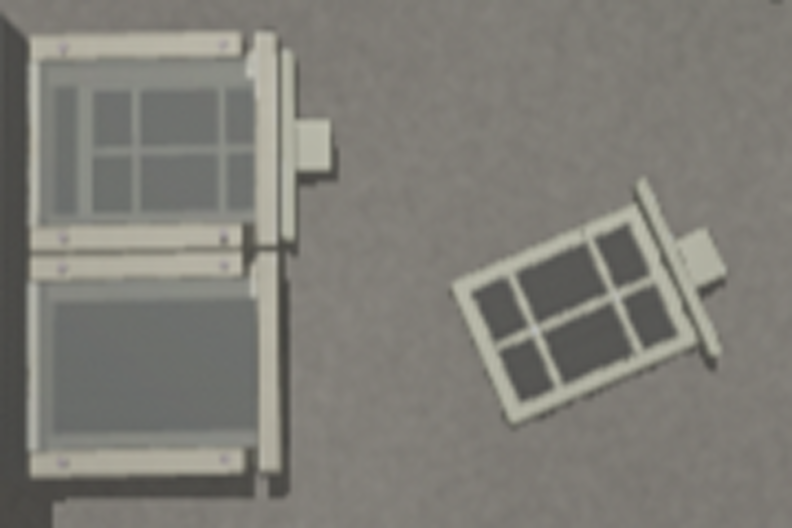

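The crop shows the open trap's front bar running from (281,250) to (280,471). The screen's leading corners are at (453,288) and (515,424), the plate ends at (641,179) and (717,356), and the tab's outer corners at (709,229) and (726,270).

```bash
cat > fit.py <<'E'
from h import *
from scipy.optimize import least_squares
def R(a): return np.array([[np.cos(a),-np.sin(a)],[np.sin(a),np.cos(a)]])
def place(q,L): return np.c_[L[:,:2]@R(q[2]).T+q[:2],L[:,2]]
def fit(c,L,uv,q0):
    L=np.array(L,float);uv=np.array(uv,float)
    r=least_squares(lambda q:(proj(c,place(q,L))-uv).ravel(),q0,x_scale=[.01,.01,.05]); return r.x,r.fun.reshape(-1,2)
def full(uv,x0=160,y0=155,s=4.4): return (np.array(uv,float)+.5)/s-.5+[x0,y0]
E
python3 - <<'E'
from fit import *
c=capture("top")
# open trap top corners; trap y: left of +x(world+y) => world -x, so image-down is +y
uv=full([(281,250),(280,473),(30,255),(30,477)])
q,r=fit(c,[(0,-.061,.045),(0,.061,.045),(.14,-.061,.045),(.14,.061,.045)],uv,[.46,.15,np.pi/2]);print("trap",q[:2],np.degrees(q[2]),r.round(2).tolist())
uv=full([(278,33),(278,245),(30,36),(30,250)])
f,r=fit(c,[(0,-.061,.045),(0,.061,.045),(.14,-.061,.045),(.14,.061,.045)],uv,[.58,.15,np.pi/2]);print("full",f[:2],np.degrees(f[2]),r.round(2).tolist())
print("sep",(R(q[2]).T@(f[:2]-q[:2])))
uv=full([(453,288),(515,424),(709,229),(726,270),(645,178),(720,352)])
L=[(.059,-.044,.009),(.059,.044,.009),(-.089,-.015,.02),(-.089,.015,.02),(-.068,-.055,.024),(-.068,.055,.024)]
s,r=fit(c,L,uv,[.5,-.1,np.pi/2]);print("scr",s[:2],np.degrees(s[2]),r.round(2).tolist())
E
```

```text
trap [0.52427036 0.07212308] 89.53075708347195 [[-0.04, 0.41], [0.49, -0.34], [-0.02, 0.2], [-0.43, -0.26]]
full [0.64955002 0.0719703 ] 89.58652324621613 [[-0.01, -0.27], [0.31, 0.23], [0.05, -0.04], [-0.34, 0.07]]
sep [ 0.00087322 -0.12527671]
scr [ 0.54881976 -0.0937469 ] 112.57216544162118 [[-0.59, -0.4], [-0.52, 0.49], [-0.59, -0.66], [0.52, 0.83], [-0.03, -0.28], [1.19, -0.0]]
```

Run:
```python
from fit import *
c=capture("side")
s=np.array([.5488,-.0937,np.radians(112.57)]);t=np.array([.5243,.0721,np.radians(89.55)])
g=place(s,np.array([[-.0795,0,0]]))[0];print("grasp",g)
im=c["image"].copy()
for q,L in((s,[(.06,-.045,.01),(.06,.045,.01),(-.068,.055,.024),(-.068,-.055,.024),(-.089,-.015,.02),(-.089,.015,.02)]),(t,[(0,-.061,.045),(0,.061,.045),(.14,.061,.045),(.14,-.061,.045),(0,.061,0),(0,-.061,0)])):
    for p in proj(c,place(q,np.array(L))): cv2.circle(im,tuple((p*8).round().astype(int)),8,(0,0,255),-1,cv2.LINE_AA,3)
cv2.imwrite("pics/s1.png",cv2.resize(im[160:300,190:350],None,fx=4.2,fy=4.2,interpolation=cv2.INTER_CUBIC))
p=sense()["tcp_pos"]; print(p,(g[:2]-p[:2])/.025)
```

```text
grasp [ 0.57931304 -0.1671112   0.        ]
[0.23847972 0.57733376 0.22189114] [ 13.63333292 -29.77779834]
```

View pics/s1.png

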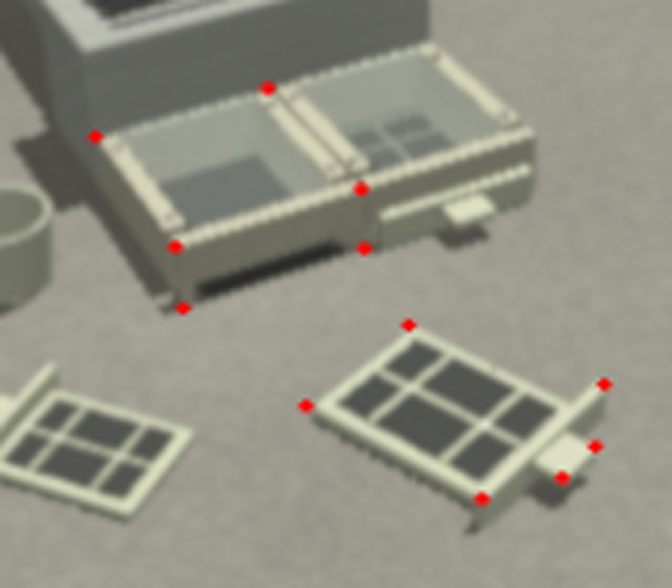

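Request:
move_arm --targets "0.4 -0.9 0 -1; 0.4 -0.9 0 -1; 0.4 -0.9 0 -1; 0.4 -0.9 0 -1; 0.4 -0.9 0 -1; 0.4 -0.9 0 -1; 0.4 -0.9 0 -1; 0.4 -0.9 0 -1; 0.4 -0.9 0 -1; 0.4 -0.9 0 0" --gripper 60

```text
time_s: 1.03
tcp_pos: [0.3388, 0.3513, 0.2225]
ee_rot: [[0.381, -0.925, -0.0], [-0.925, -0.381, -0.0], [0.0, 0.0, -1.0]]
wrist_force: [0.4, 0.9, 0.6]
gripper_width: 0.686
gripper_force: 0.0
```

The side view agrees: the model points land on the trap and screen corners to within about 1 px. Now I'll go on to the tab.

Request:
move_arm --targets "0.45 -1 0 0; 0.45 -1 0 0; 0.45 -1 0 0; 0.45 -1 0 0; 0.45 -1 0 0; 0.45 -1 0 0; 0.45 -1 0 0; 0.45 -1 0 0; 0.45 -1 0 0; 0.45 -1 0 0"

```text
time_s: 1.87
tcp_pos: [0.4513, 0.1013, 0.2226]
ee_rot: [[0.384, -0.923, 0.0], [-0.923, -0.384, 0.0], [-0.0, -0.0, -1.0]]
wrist_force: [-0.2, 1.0, -0.2]
gripper_width: 0.69
gripper_force: 0.0
```

Request:
move_arm --targets "0.5 -1 0 0; 0.5 -1 0 0; 0.5 -1 -0.4 0; 0.5 -1 -0.4 0; 0.5 -1 -0.4 0; 0.5 -1 -0.4 0; 0.5 -1 -0.4 0; 0.5 -1 -0.4 0; 0.5 -1 -0.4 0; 0.5 -1 -0.2 0"

```text
time_s: 2.7
tcp_pos: [0.5757, -0.1486, 0.1459]
ee_rot: [[0.383, -0.924, -0.003], [-0.924, -0.383, 0.0], [-0.001, 0.002, -1.0]]
wrist_force: [-0.2, 0.9, 0.3]
gripper_width: 0.689
gripper_force: 0.0
```

Request:
move_arm --targets "0.1 -0.7 0 0; 0 0 0 0; 0 0 0 0"

```text
time_s: 2.95
tcp_pos: [0.5783, -0.1657, 0.1468]
ee_rot: [[0.382, -0.924, -0.001], [-0.924, -0.382, 0.0], [-0.001, 0.001, -1.0]]
wrist_force: [0.1, -0.0, -0.6]
gripper_width: 0.689
gripper_force: 0.0
```

Request:
move_arm --targets "0.06 -0.11 -0.8 0; 0 0 -0.8 0; 0 0 -0.8 0; 0 0 -0.8 0; 0 0 -0.6 0; 0 0 -0.4 0; 0 0 -0.3 0; 0 0 -0.2 0; 0 0 0 0"

```text
time_s: 3.7
tcp_pos: [0.5799, -0.1672, 0.0296]
ee_rot: [[0.384, -0.923, -0.001], [-0.923, -0.384, 0.0], [-0.0, 0.001, -1.0]]
wrist_force: [0.2, 0.9, 0.0]
gripper_width: 0.688
gripper_force: 0.0
```

Run:
```python
from h import *
a=capture("top")["image"][170:270,260:350];b=capture("side")["image"][200:300,250:350]
cv2.imwrite("pics/g.png",np.hstack([cv2.resize(x,(400,400),interpolation=cv2.INTER_CUBIC) for x in(a,b)]))
print(sense()["tcp_pos"],sense()["wrist_force"])
```

```text
[ 0.58067911 -0.16752189  0.0307815 ] [ 0.4141203   0.10304365 -0.50346865]
```

View pics/g.png

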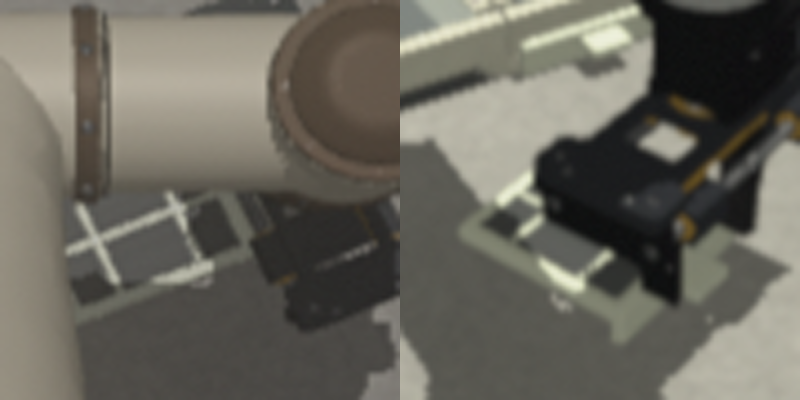

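The arm hides the tab in the top view. In the side view the fingers straddle the tab behind the plate (fingertip near (670,300)). I'll go down and close.

Request:
move_arm --targets "0 -0.05 -0.3 0; 0 0 -0.3 0; 0 0 -0.3 0; 0 0 0 0; 0 0 0 0"

```text
time_s: 4.22
tcp_pos: [0.5795, -0.1689, 0.0067]
ee_rot: [[0.383, -0.924, -0.002], [-0.924, -0.383, 0.0], [-0.001, 0.002, -1.0]]
wrist_force: [-0.2, 0.0, -0.7]
gripper_width: 0.692
gripper_force: 0.0
```

Request:
move_arm --targets "0 0 0 0; 0 0 0 0; 0 0 0 0; 0 0 0 0; 0 0 0 0; 0 0 0 0; 0 0 0 0; 0 0 0 0" --gripper 10

```text
time_s: 4.88
tcp_pos: [0.5805, -0.1689, 0.0078]
ee_rot: [[0.384, -0.923, 0.001], [-0.923, -0.384, -0.0], [0.0, -0.001, -1.0]]
wrist_force: [-0.1, 0.2, 0.6]
gripper_width: 0.34
gripper_force: 30.0
```

Request:
move_arm --targets "-0.2 0.1 0 -0.4; -0.3 0.3 0 -0.6; -0.3 0.4 0 -0.6; -0.3 0.4 0 -0.6; -0.3 0.5 0 -0.6; -0.3 0.5 0 -0.6; -0.3 0.5 0 -0.6; -0.3 0.5 0 -0.6; 0 0.1 0 0; 0 0 0 0"

```text
time_s: 5.72
tcp_pos: [0.5223, -0.0858, 0.0077]
ee_rot: [[-0.005, -1.0, -0.001], [-1.0, 0.005, 0.0], [-0.0, 0.001, -1.0]]
wrist_force: [-1.0, 2.3, 2.2]
gripper_width: 0.34
gripper_force: 29.9
```

Run:
```python
from h import *
a=capture("top")["image"];b=capture("side")["image"]
cv2.imwrite("pics/tA.png",a);cv2.imwrite("pics/sA.png",b)
a=a[175:275,215:315];b=b[160:260,220:320]
cv2.imwrite("pics/gA.png",np.hstack([cv2.resize(x,(400,400),interpolation=cv2.INTER_CUBIC) for x in(a,b)]))
s=sense();print(s["tcp_pos"],s["wrist_force"],np.degrees(np.arctan2(-s["ee_rot"][1,1],-s["ee_rot"][0,1])))
```

```text
[ 0.52274182 -0.08630779  0.00772835] [-1.79476037  2.16857826  2.57329851] -0.3688687821656222
```

View pics/gA.png

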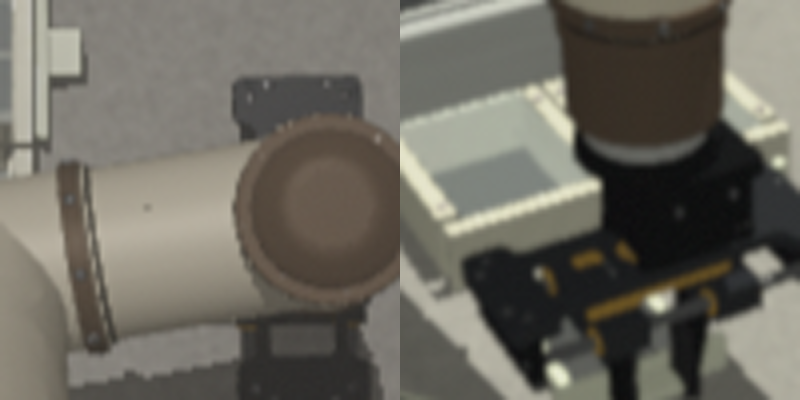

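The screen is hidden under the gripper in both views, so I'll insert gently and watch the forces.

Request:
move_arm --targets "0.02 0.2 0 0; 0 0.2 0 0; 0.01 0.2 0 0; 0 0.2 0 0; 0 0.2 0 0; 0.01 0.2 0 0; 0 0.2 0 0; 0 0 0 0"

```text
time_s: 6.48
tcp_pos: [0.5239, -0.0502, 0.0077]
ee_rot: [[-0.007, -1.0, 0.001], [-1.0, 0.007, 0.0], [-0.0, -0.001, -1.0]]
wrist_force: [-0.7, 1.0, 4.3]
gripper_width: 0.337
gripper_force: 30.0
```

Request:
move_arm --targets "0 0.2 0 0; 0 0.2 0 0; 0.01 0.2 0 0; 0 0.2 0 0; 0 0.1 0 0; 0 0 0 0"

```text
time_s: 6.98
tcp_pos: [0.524, -0.0281, 0.0077]
ee_rot: [[-0.007, -1.0, 0.0], [-1.0, 0.007, 0.0], [-0.0, -0.0, -1.0]]
wrist_force: [-0.3, -0.5, 5.4]
gripper_width: 0.338
gripper_force: 30.0
```

Request:
move_arm --targets "0 0.2 0 0; 0 0.2 0 0; 0.01 0.2 0 0; 0 0.2 0 0; 0 0.2 0 0; 0 0.2 0 0; 0.01 0.2 0 0; 0 0 0 0"

```text
time_s: 7.65
tcp_pos: [0.5243, 0.007, 0.0077]
ee_rot: [[-0.007, -1.0, -0.0], [-1.0, 0.007, 0.0], [-0.0, 0.0, -1.0]]
wrist_force: [-0.9, -0.5, 7.1]
gripper_width: 0.339
gripper_force: 30.0
```

Request:
move_arm --targets "0 0.2 0 0; 0 0.2 0 0; 0 0.2 0 0; 0 0.2 0 0; 0 0.2 0 0; 0 0 0 0"

```text
time_s: 8.15
tcp_pos: [0.5243, 0.0319, 0.0077]
ee_rot: [[-0.007, -1.0, -0.0], [-1.0, 0.007, 0.0], [-0.0, 0.0, -1.0]]
wrist_force: [-1.0, -0.1, 6.8]
gripper_width: 0.343
gripper_force: 30.0
```

Request:
move_arm --targets "0 0.2 0 0; 0 0.2 0 0; 0 0.1 0 0; 0 0.1 0 0; 0 0.05 0 0; 0 0 0 0"

```text
time_s: 8.65
tcp_pos: [0.5241, 0.0476, 0.0077]
ee_rot: [[-0.008, -1.0, -0.0], [-1.0, 0.008, -0.0], [0.0, 0.0, -1.0]]
wrist_force: [0.2, -3.6, 6.5]
gripper_width: 0.341
gripper_force: 30.0
```

Request:
move_arm --targets "0 0.05 0 0; 0 0.05 0 0; 0 0 0 0"

```text
time_s: 8.9
tcp_pos: [0.5241, 0.0499, 0.0077]
ee_rot: [[-0.008, -1.0, -0.001], [-1.0, 0.008, -0.0], [0.0, 0.001, -1.0]]
wrist_force: [-0.2, -3.9, 6.8]
gripper_width: 0.343
gripper_force: 30.0
```

Request:
move_arm --targets "0 0.05 0 0; 0 0 0 0"

```text
time_s: 9.07
tcp_pos: [0.5241, 0.0511, 0.0077]
ee_rot: [[-0.008, -1.0, -0.001], [-1.0, 0.008, -0.0], [0.0, 0.001, -1.0]]
wrist_force: [0.9, -3.5, 5.7]
gripper_width: 0.341
gripper_force: 30.0
```

Request:
move_arm --targets "0 0.05 0 0; 0 0 0 0"

```text
time_s: 9.23
tcp_pos: [0.5242, 0.052, 0.0077]
ee_rot: [[-0.007, -1.0, -0.001], [-1.0, 0.007, -0.001], [0.001, 0.001, -1.0]]
wrist_force: [0.5, -4.8, 5.0]
gripper_width: 0.341
gripper_force: 30.0
```

Request:
move_arm --targets "0 0.05 0 0; 0 0 0 0"

```text
time_s: 9.4
tcp_pos: [0.5243, 0.0524, 0.0077]
ee_rot: [[-0.005, -1.0, -0.001], [-1.0, 0.005, -0.002], [0.002, 0.001, -1.0]]
wrist_force: [1.7, -9.7, 5.3]
gripper_width: 0.338
gripper_force: 30.0
```

Request:
move_arm --targets "0 0.05 0 0; 0 0 0 0"

```text
time_s: 9.57
tcp_pos: [0.5245, 0.053, 0.0077]
ee_rot: [[-0.006, -1.0, -0.001], [-1.0, 0.006, -0.003], [0.003, 0.001, -1.0]]
wrist_force: [3.7, -13.7, 6.0]
gripper_width: 0.337
gripper_force: 30.0
```

Force is building at about the expected home position. I'll press a little more, release, back off and look.

Request:
move_arm --targets "0 0.05 0 0; 0 0.05 0 0; 0 0 0 0"

```text
time_s: 9.82
tcp_pos: [0.5244, 0.0533, 0.0077]
ee_rot: [[-0.007, -1.0, -0.002], [-1.0, 0.007, -0.006], [0.006, 0.002, -1.0]]
wrist_force: [6.9, -23.2, 5.0]
gripper_width: 0.339
gripper_force: 30.0
```

Request:
move_arm --targets "0 0 0 0; 0 0 0 0; 0 0 0 0; 0 0 0 0; 0 0 0 0" --gripper 50

```text
time_s: 10.23
tcp_pos: [0.5256, 0.0549, 0.0074]
ee_rot: [[-0.007, -1.0, 0.001], [-1.0, 0.007, -0.003], [0.003, -0.001, -1.0]]
wrist_force: [9.0, -16.9, -0.9]
gripper_width: 0.555
gripper_force: 8.6
```

Request:
move_arm --targets "0 -0.1 0.3 0; 0 -0.1 0.5 0; 0 0 0.8 0; 0 0 1 0; 0 -0.5 1 0; 0 -1 1 0; 0 -1 1 0; 0 -1 0.5 0; 0 -1 0 0; 0 -1 0 0"

```text
time_s: 11.07
tcp_pos: [0.5245, -0.085, 0.1607]
ee_rot: [[-0.008, -1.0, 0.002], [-1.0, 0.008, 0.002], [-0.002, -0.002, -1.0]]
wrist_force: [-0.4, 0.4, 0.6]
gripper_width: 0.575
gripper_force: 0.0
```

Request:
move_arm --targets "0 -1 0 0; 0 -1 0 0; 0 -1 0 0; 0 -1 0 0; 0 -1 0 0; 0 -1 0 0; 0 0 0 0"

```text
time_s: 11.65
tcp_pos: [0.5242, -0.2372, 0.1589]
ee_rot: [[-0.012, -1.0, -0.001], [-1.0, 0.012, 0.001], [-0.001, 0.001, -1.0]]
wrist_force: [-0.2, -0.1, -0.4]
gripper_width: 0.575
gripper_force: 0.0
```

Run:
```python
from h import *
a=capture("top")["image"];b=capture("side")["image"]
cv2.imwrite("pics/tB.png",a);cv2.imwrite("pics/sB.png",b)
a=a[155:275,155:255];b=b[150:270,210:330]
cv2.imwrite("pics/gB.png",np.hstack([cv2.resize(a,(400,480),interpolation=cv2.INTER_CUBIC),cv2.resize(b,(400,480),interpolation=cv2.INTER_CUBIC)]))
```

```text
(no output)
```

View pics/gB.png

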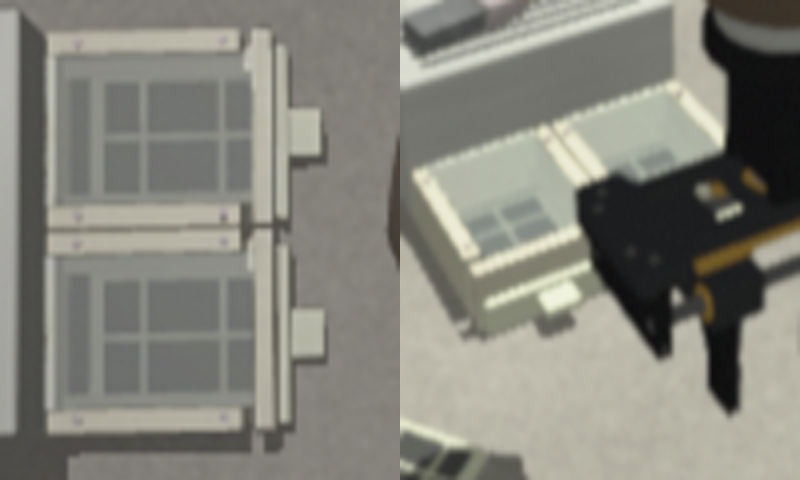

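The screen sits like its neighbour: the plate lies parallel to the face and the tab is at (307,333). I'll check the seating numerically against the full trap.

Run:
```python
from h import *
c=capture("top")
im=np.mean([cv2.cvtColor(capture("top")["image"],cv2.COLOR_BGR2GRAY).astype(float) for _ in range(4)],0)
def edge(r,a,b):   # subpixel last bright->dark crossing
    p=im[r,a:b]; 
    k=[i for i in range(len(p)-1) if p[i]>=150>p[i+1]]
    return [round(a+i+(p[i]-150)/(p[i]-p[i+1]),2) for i in k]
for r in (169,175,180,187,190,195,200,205,216,222,228,233,238,243,248,254,258): 
    print(r,edge(r,212,240))
```

```text
169 [np.float64(222.46), np.float64(226.06)]
175 [np.float64(222.5), np.float64(226.1)]
180 [np.float64(222.5), np.float64(226.23)]
187 [np.float64(222.51), np.float64(234.44)]
190 [np.float64(222.47), np.float64(234.44)]
195 [np.float64(222.48), np.float64(226.27)]
200 [np.float64(222.46), np.float64(226.28)]
205 [np.float64(222.45), np.float64(226.31)]
216 [np.float64(214.42), np.float64(222.33), np.float64(226.19)]
222 [np.float64(222.34), np.float64(226.38)]
228 [np.float64(222.34), np.float64(226.38)]
233 [np.float64(222.33), np.float64(226.55), np.float64(235.54)]
238 [np.float64(222.35), np.float64(226.63), np.float64(235.26)]
243 [np.float64(222.4), np.float64(226.66), np.float64(234.5)]
248 [np.float64(222.44), np.float64(226.52)]
254 [np.float64(222.54), np.float64(226.53)]
258 [np.float64(214.56), np.float64(222.64), np.float64(226.57)]
```

The plate matches the fixed one to about 0.5 mm and is parallel. I'll finish with a gentle nudge of the tab end with closed fingers, to make sure it is home.

Request:
move_arm --targets "0 1 0 0; 0 1 -0.3 0; 0 1 -0.6 0; 0 1 -0.6 0; 0 1 -0.6 0; 0 1 -0.6 0; 0 1 -0.6 0; 0 1 -0.6 0; 0 1 -0.6 0; 0 1 -0.6 0" --gripper 0

```text
time_s: 12.83
tcp_pos: [0.5242, 0.0169, 0.0323]
ee_rot: [[-0.007, -1.0, 0.001], [-1.0, 0.007, 0.0], [-0.0, -0.001, -1.0]]
wrist_force: [0.1, 0.3, -0.9]
gripper_width: 0.009
gripper_force: 0.0
```

Request:
move_arm --targets "0 0 -0.4 0; 0 0 -0.3 0; 0 0 -0.15 0; 0 0 0 0; 0 0.2 0 0; 0 0.2 0 0; 0 0.1 0 0; 0 0 0 0"

```text
time_s: 13.5
tcp_pos: [0.5249, 0.0278, 0.0119]
ee_rot: [[-0.008, -1.0, 0.001], [-1.0, 0.008, 0.001], [-0.001, -0.001, -1.0]]
wrist_force: [0.4, 0.6, 0.4]
gripper_width: 0.005
gripper_force: 0.0
```

Request:
move_arm --targets "0 0.1 0 0; 0 0 0 0"

```text
time_s: 13.67
tcp_pos: [0.5246, 0.0301, 0.0116]
ee_rot: [[-0.008, -1.0, 0.001], [-1.0, 0.008, 0.0], [-0.0, -0.001, -1.0]]
wrist_force: [-0.1, -0.2, 0.1]
gripper_width: 0.004
gripper_force: 0.0
```

Request:
move_arm --targets "0 0.1 0 0; 0 0 0 0"

```text
time_s: 13.83
tcp_pos: [0.5245, 0.0326, 0.0114]
ee_rot: [[-0.008, -1.0, 0.0], [-1.0, 0.008, 0.0], [-0.0, -0.0, -1.0]]
wrist_force: [0.0, 0.3, 0.4]
gripper_width: 0.006
gripper_force: 0.0
```

Request:
move_arm --targets "0 0.08 0 0; 0 0 0 0"

```text
time_s: 14.0
tcp_pos: [0.5243, 0.0336, 0.0113]
ee_rot: [[-0.007, -1.0, -0.001], [-1.0, 0.007, -0.001], [0.001, 0.001, -1.0]]
wrist_force: [0.9, -3.9, -0.1]
gripper_width: 0.002
gripper_force: 2.0
```

Request:
move_arm --targets "0 0.05 0 0; 0 0 0 0"

```text
time_s: 14.17
tcp_pos: [0.5243, 0.0338, 0.0113]
ee_rot: [[-0.007, -1.0, -0.001], [-1.0, 0.007, -0.003], [0.003, 0.001, -1.0]]
wrist_force: [2.6, -9.9, -0.3]
gripper_width: 0.007
gripper_force: 4.7
```

It is stiff at once, so the screen is home. Back off and hand in.

Request:
move_arm --targets "0 0.05 0 0; 0 0 0 0; 0 -0.5 0 0; 0 -1 0 0; 0 -1 0.5 0; 0 -1 1 0; 0 -1 1 0; 0 -1 1 0; 0 -1 1 0; 0 0 0 0"

```text
time_s: 15.0
tcp_pos: [0.5275, -0.129, 0.1291]
ee_rot: [[-0.011, -1.0, 0.011], [-1.0, 0.011, -0.001], [0.001, -0.011, -1.0]]
wrist_force: [0.5, 1.2, 0.7]
gripper_width: 0.007
gripper_force: 0.0
```

Run:
```python
from h import *
im=np.mean([cv2.cvtColor(capture("top")["image"],cv2.COLOR_BGR2GRAY).astype(float) for _ in range(4)],0)
for r in (169,175,200,205,222,228,248,254):
    p=im[r,212:240];print(r,[round(212+i+(p[i]-150)/(p[i]-p[i+1]),2) for i in range(27) if p[i]>=150>p[i+1]])
a=cv2.imread("pics/top0.png").astype(int);b=capture("top")["image"];cv2.imwrite("pics/tC.png",b)
print(sense()["wrist_force"],sense()["tcp_pos"])
```

```text
169 [np.float64(222.47), np.float64(226.07)]
175 [np.float64(222.5), np.float64(226.1)]
200 [np.float64(222.47), np.float64(226.29)]
205 []
222 []
228 []
248 [np.float64(232.83)]
254 [np.float64(233.67)]
[0.8333766  0.29423414 0.2514429 ] [ 0.52337984 -0.12501027  0.12256483]
```

View pics/tC.png

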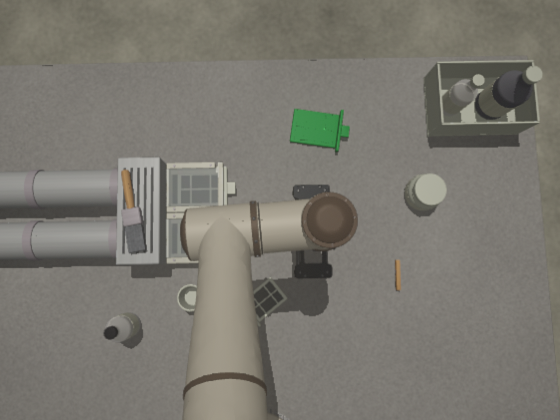

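In the top view everything else is where it was, and the gripper is clear at (312,232).

```bash
python3 -c "
from station import *
print(finish_job())"
```

```text
the job is handed in; nothing more can be done
None
```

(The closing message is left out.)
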